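# Set up a gauge block: seat the reference blade, hang the probe in the bore

## Task

Take the flat reference blade out of its low rest, slide it edgewise all the way down into the slot of the gauge block until its shoulders sit on the block, and let go of it. Then lift the probe from its stand and lower its rod upright into the round bore of the block, never touching the block or the blade with it, until the ring on the rod is level with the block's top face, and finish while still gripping the probe and holding it there, still and centred in the bore. Leave the other things on the table where they are.

Things in the scene. Friction and masses are not known exactly. Their poses are not given: they have to be found in the camera images.
- gauge_block: Fixed gauge block: aluminium block 90 (x) x 84 (y) x 50 mm on a dark steel base plate 106 x 100 x 10 mm; its top face is 60 mm above the table. Origin: centre of the underside. From above it has one long slot on its -x half and one round bore on its +x half, both 50 mm deep with 2 mm chamfered mouths. It stands anywhere near the middle of the work area, turned up to 30 degrees.
- slot_mouth (a point): Centre of the slot at the block's top face, 22 mm from the block centre along the block's -x. The slot is 8 mm wide (block x) and 54 mm long (block y).
- bore_mouth (a point): Centre of the round guide bore at the block's top face, 20 mm from the block centre along the block's +x. The bore is vertical, 20 mm in diameter, with a floor 50 mm below the mouth.
- blade: Loose reference blade, about 100 g, standing upright on edge in its rest. Origin: middle of its bottom edge; z up, x across its thickness, y along its width. Steel plate 5 mm thick (x), 50 mm wide (y), 36 mm high; above it, from 36 to 44 mm, a shoulder bar 12 (x) x 64 (y) mm; above that, from 44 to 79 mm, a black grip tab 12 mm thick (x) and 30 mm wide (y). Fully home, the shoulders lie on the block and the origin is 36 mm below the slot mouth.
- blade_rest: Fixed low grey rest of the blade, 32 (x) x 74 (y) mm on a foot 50 x 86 mm, top 45 mm above the table, with a slot 8 (x) x 54 (y) mm in which the blade hangs by its shoulders (blade origin 9 mm above the table). Origin: centre of the underside. The blade rest and the probe stand may stand on either side of the gauge block, left or right.
- probe_stand: Fixed tall grey post of the probe, 36 x 36 mm on a dark foot 64 x 64 mm, top 98 mm above the table, with a vertical hole 16 mm in diameter in which the probe hangs by its flange. Origin: centre of the underside.
- probe: Loose probe, about 120 g, hanging upright in its stand. Origin: the tip of its rod; z up along the rod. Steel rod 8 mm in diameter, from 0 to 90 mm; a dark ring 11 mm in diameter round it at 28.5 to 31.5 mm; a flange 28 mm in diameter from 90 to 95 mm; a black round handle 24 mm in diameter from 95 to 150 mm. In the stand the tip is 8 mm above the table.
- probe_tip (a point): The lower end of the probe's rod (the probe's origin).
- probe_ring (a point): Centre of the ring on the rod, 30 mm above the tip.
- vial0: Bystander: small white-capped vial, 26 mm in diameter, 52 mm high, loose, behind the block. Origin: centre of the underside. To be left alone.
- loupe: Bystander: black loupe, 38 mm in diameter, 30 mm high, loose, at the front of the table. Origin: centre of the underside. To be left alone.
- weight_200: Bystander: brass knob weight, 29 mm in diameter, 30 mm high, loose, near the right edge of the table. Origin: centre of the underside. To be left alone.

How it is judged:
On the way, in this order (a step that is already met when the one before it is completed fails the run):
1. the blade stands fully home in the slot of the gauge block and is let go (horizontal distance between blade and slot_mouth below 0.005 m and z of blade in the frame of gauge_block between 0.021 and 0.0265 m and angle between the y axis of blade and the y axis of gauge_block, either way round below 0.12 rad and angle between blade's own z axis and vertical below 0.1 rad and contact force between blade and the fingers below 0.2 N), for 0.2 s.
2. the probe, gripped, hangs centred in the bore with its ring level with the top face (horizontal distance between each of probe_tip, probe_ring and bore_mouth below 0.004 m and z of probe_tip in the frame of gauge_block between 0.022 and 0.038 m and angle between probe's own z axis and vertical below 0.1 rad and contact force between probe and the fingers above 1 N and contact force between probe and gauge_block below 0.3 N and contact force between probe and blade below 0.3 N), for 0.2 s.
At the end, for the whole second after the job is handed in: Blade home in the slot (within 2.5 mm, 0.12 rad) and let go; probe gripped, still, upright within 0.1 rad, tip and ring within 4 mm of the bore axis, ring within 8 mm of the top face, touching neither block nor blade; vial, loupe and weight within 30 mm of their starts (all of step 1 and all of step 2 and linear speed of each of probe, blade below 0.02 m/s and distance of each of vial0, loupe, weight_200 from where it was at the start of the episode below 0.03 m); the arm keeps its last pose, push and grip.
It fails at once if the probe touches the gauge block or the blade (contact force between probe and gauge_block above 0.5 N or contact force between probe and blade above 0.5 N).
It fails at once if the vial, loupe or weight is shifted by more than 30 mm or tipped over (distance of any of vial0, loupe, weight_200 from where it was at the start of the episode above 0.03 m or angle between any of vial0, loupe, weight_200's own z axis and vertical above 0.5 rad).
It also fails if it takes over 51 s, if anything falls off the work surface, if the arm or the gripper's body presses on something with over 40 N, if the wrist force passes 120 N, or if a joint passes its speed limit or range.

## Robot

A 7-joint arm with a two-finger parallel gripper is mounted at the origin on a cart in front of the work surface, level with it; the furniture and walls round the work are solid. World frame = base frame: x ahead of the robot, y to its left, z up, the work surface at z = 0. Lengths are in m, angles in rad, forces in N, time in s.
With the tool pointing down it reaches from about 0.4 to 0.85 m from the base axis. Payload 10.4 kg.
Tool frame: the origin (TCP) lies midway between the tips of the shut fingers; the grasp point (between the pads) lies 19 mm behind it; y points along the fingers, x is the direction in which the jaws open and shut, and the axes are right-handed (so a half turn about y gives the same grasp; the last joint's range is limited). The gripper opens to 87 mm and grips with 3 to 60 N. Pads are 19 mm wide; open, the fingers measure 117 mm over their backs; the gripper's body (75 mm by 190 mm) begins 51 mm behind the grasp point.
Start: joints at [1.221, 0.332, -0.065, 1.46, 0.022, 1.35, -0.088], TCP at [0.201, -0.592, 0.223] pointing down, gripper open.
Joint ranges: [-2.6, 2.6], [-0.5, 2.12], [-1.47, 1.34], [0.16, 2.42], [-1.27, 4.41], [0.06, 2.06], [-2.6, 2.6]. Speed limits (rad/s): [2.22, 2.22, 2.79, 2.79, 3.14, 3.14, 3.14].

## Interface

Orientations are given as a unit quaternion [x, y, z, w].
In Python, from bench import r gives the robot as it stands. The module is installed in compiled form; this text tells all that it offers.
- The arm moves only by the tool arm_command, never from a script. Its argument "deltas" is one flat list of numbers, 6 for each row, row after row: the shift along the tool's x, y, z in m, then the turn, a rotation vector about the tool's x, y, z in degrees. In form: [tx, ty, tz, ax, ay, az, tx, ty, tz, ax, ay, az, ...]. A call has 1 to 8 rows; each row is the pose to reach, as a shift and turn from the pose commanded when the call began, along the tool's axes at that moment; what a row does not reach only later rows make up. A row lasts 1/8 s, in which the tool goes at most 62.5 mm and 10.7 degrees, less where a joint would pass 70% of its speed; a pose out of reach is approached as far as the arm can. A call with a gripper value outside its range is refused whole. "hand" is the opening, from 0 (shut) to 1 (fully open), set as the call begins (left out, the last holds). The fingers move at their own pace and stop on an object; "grip_force" is the grip in N (left out, the last holds). Time passes only in rows, so rows that repeat a pose let the fingers close. It gives the time, the measured TCP pose, the force and the opening at its end, in the units of the state.
- r.read_state(): the state, without advancing time (a new reading comes with each control period).
- r.camera(name): name is "side" or "top"; returns a dict with "image" (420x560x3 uint8, red, green, blue), "intrinsics" (3x3 intrinsics, pixels), "k1" (the pictures are not rectified: a ray, as slopes to the right and down, at radius r is drawn at 1 + k1 r^2 times it, then the intrinsics apply), "world_from_camera" (4x4, takes a point from camera to world coordinates). Camera axes: x right, y down, z forward; pixel columns grow to the right and rows downward; lengths in m; the calibration is good to about 2 mm. A picture is of the moment at which its call begins. There is no depth.
- r.close_job(): hands the job in, once; it reports no verdict.
Trained networks look in a picture, given as the dict that the camera call returned (one of the last four; its "shot" number tells which), for a name from the list of things; names that differ only in an ending like _2 or _b are one class to them, and where a whole thing is asked for, a point or a joint stands for the part that bears it (a point fixed in the world has none). Each returns a list of dicts, best first, with "conf" (0 to 1); they miss things now and then, are a little off and sometimes report something else, mostly with a low value. They report only what shows in the picture. A call takes as long as a camera call.
- r.boxes_of(picture, query): "centre" ([row, column] in pixels, amid what is visible of it).
- r.regions_of(picture, query): "region" (420x560 bool, what is visible of it) and "centre" ([row, column] in pixels, amid what is visible of it).
The state is a dict: "time": time; "joint_positions": joint angles; "joint_vel": joint speeds; "joint_torque": joint torques, N m; "ee_pos": TCP position; "eef_rot": TCP orientation; "ft_force": force on the tool from outside, world axes, zero at the start; "torque": the same for the moment, N m; "width": finger opening in m.
Only numpy, scipy, OpenCV 4.12 (cv2) and the standard library are available. Lean on these libraries where they do the work, as an engineer would, in place of code of your own. Each camera call takes 0.05 s, during which the arm holds its last target.

## Working session

There is one attempt and no reset: what is moved stays moved. The work goes in short steps, Python scripts to look and compute and a tool call to move; the robot and the scene stay as the last step left them, time stands still between calls to the robot, and variables do not carry over. Pictures are saved under pics/ and viewed, and the job is handed in when it is done.

Besides the shell and the picture viewer there is one more tool, called as name(argument=value, ...) on one line, values as JSON. arm_command: Moves the arm, as the interface text tells. Its arguments: {"type":"object","properties":{"deltas":{"type":"array","items":{"type":"number"}},"hand":{"type":"number"},"grip_force":{"type":"number"}},"required":["deltas"]}

```bash
mkdir -p pics; ls; python3 - <<'E'
from bench import r
import cv2,numpy as np
s=r.read_state(); print(s)
for n in ("top","side"):
    p=r.camera(n); cv2.imwrite(f"pics/{n}0.png",p["image"][:,:,::-1]); print(n,p["intrinsics"],p["k1"],p["world_from_camera"],p["shot"])
    for q in ["gauge_block","slot_mouth","bore_mouth","blade","blade_rest","probe_stand","probe","vial0","loupe","weight_200"]:
        b=r.boxes_of(p,q); print(q,[(np.round(x["centre"],1).tolist(),round(x["conf"],2)) for x in b[:3]])
E
```

```text
pics
{'time': 0.0, 'joint_positions': array([ 1.22139731,  0.33288274, -0.06465898,  1.46096228,  0.02158332,
        1.34988442, -0.08851655]), 'joint_vel': array([ 0.0007434 ,  0.00195439, -0.00062365, -0.00146296, -0.00030856,
        0.00083221, -0.0005561 ]), 'joint_torque': array([-7.03319656e-04, -6.23255467e+01,  2.42198654e-02, -3.89899850e+01,
       -6.14009122e-02,  3.97601305e-02,  1.61142129e-04]), 'ee_pos': array([ 0.2004833 , -0.59155792,  0.22173703]), 'eef_rot': array([-0.57439038,  0.41244121, -0.41158678,  0.57494719]), 'ft_force': array([ 0.21364532, -0.17354179, -0.24203853]), 'torque': array([-0.07452621,  0.02482854, -0.00730406]), 'width': 0.08707777998109645}
top [[422.79631766   0.         280.22311741]
 [  0.         422.79631766 210.61324529]
 [  0.           0.           1.        ]] -0.022659285246349026 [[ 0.01977238 -0.99521788  0.09565787  0.42091334]
 [-0.99958315 -0.02169049 -0.01905358  0.05069963]
 [ 0.02103733 -0.09524126 -0.9952319   1.08092355]
 [ 0.          0.          0.          1.        ]] 1
gauge_block [([208.3, 268.5], 0.96), ([243.0, 
[... 534 characters left out ...]
-0.18464922  0.26851861  0.27966402]
 [-0.32583608 -0.52213426  0.78816664 -0.62234448]
 [-0.00533159 -0.83263466 -0.55379698  0.5362701 ]
 [ 0.          0.          0.          1.        ]] 2
gauge_block [([217.1, 285.1], 0.67)]
slot_mouth [([215.7, 286.2], 0.85)]
bore_mouth [([212.2, 286.3], 0.97)]
blade [([283.6, 301.4], 0.88), ([132.3, 219.9], 0.59), ([215.0, 286.3], 0.17)]
blade_rest [([309.8, 299.8], 0.73), ([136.3, 221.0], 0.18)]
probe_stand [([306.0, 378.8], 0.71), ([168.5, 224.2], 0.7), ([136.2, 220.1], 0.68)]
probe [([133.2, 221.5], 0.79)]
vial0 [([188.3, 322.7], 0.56)]
loupe [([220.1, 212.1], 0.62), ([214.3, 287.2], 0.33)]
weight_200 [([305.5, 374.0], 0.8), ([213.5, 285.8], 0.29)]
```

View pics/top0.png

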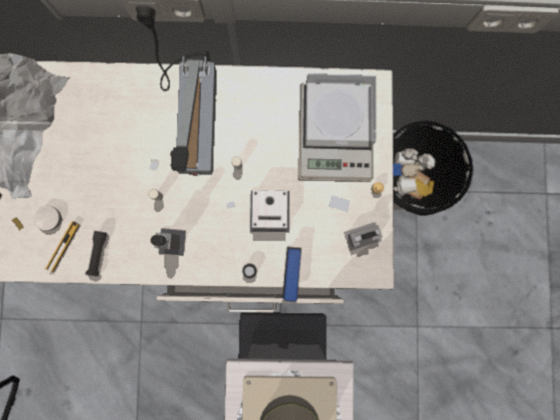

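View pics/side0.png

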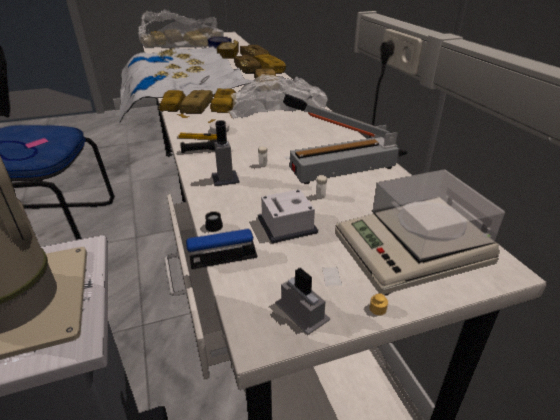

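```bash
python3 - <<'E'
import cv2
a=cv2.imread("pics/top0.png"); 
cv2.imwrite("pics/t_blk.png",cv2.resize(a[150:270,140:400],None,fx=3,fy=3,interpolation=cv2.INTER_CUBIC))
a=cv2.imread("pics/side0.png"); 
cv2.imwrite("pics/s_blk.png",cv2.resize(a[110:340,190:410],None,fx=2.6,fy=2.6,interpolation=cv2.INTER_CUBIC))
E
```

```text
(no output)
```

View pics/t_blk.png

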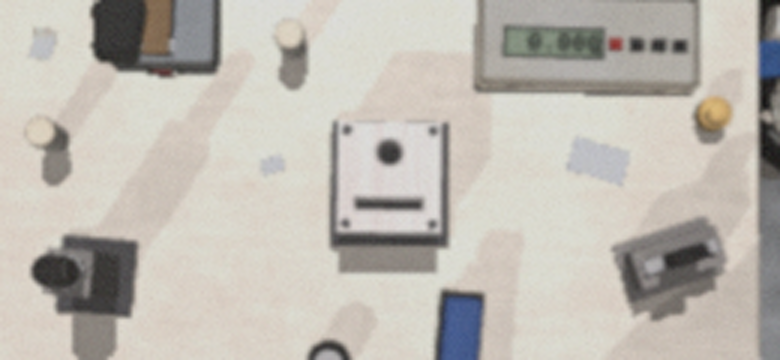

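View pics/s_blk.png

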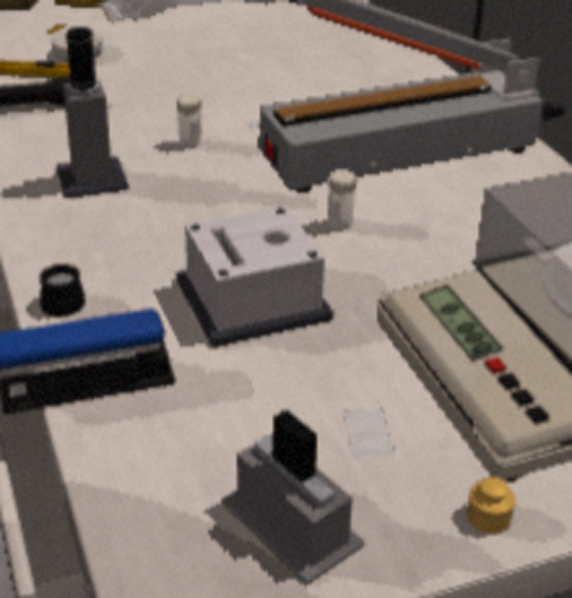

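```bash
cat > h.py <<'E'
import numpy as np,cv2
from scipy.optimize import minimize
from scipy.spatial.transform import Rotation as R
def proj(p,P):
    T=np.linalg.inv(p["world_from_camera"]); c=np.asarray(P)@T[:3,:3].T+T[:3,3]
    s=c[:,:2]/c[:,2:]; r2=(s**2).sum(1,keepdims=True); s=s*(1+p["k1"]*r2)
    K=p["intrinsics"]; return s*[K[0,0],K[1,1]]+[K[0,2],K[1,2]]   # col,row
def ray(p,uv):
    K=p["intrinsics"]; d=(np.asarray(uv,float)-[K[0,2],K[1,2]])/[K[0,0],K[1,1]]
    s=d.copy()
    for _ in range(10): s=d/(1+p["k1"]*(s@s))
    M=p["world_from_camera"]; return M[:3,3],M[:3,:3]@np.array([s[0],s[1],1])
def onz(p,uv,z):
    o,d=ray(p,uv); return o+d*(z-o[2])/d[2]
def rect(lx,ly,z,cx=0,cy=0):
    a=[(cx+i*lx/2,cy+j*ly/2,z) for i,j in((-1,-1),(1,-1),(1,1),(-1,1))]
    return [(a[k],a[(k+1)%4]) for k in range(4)]
def circ(rad,z,cx=0,cy=0,n=24):
    t=np.linspace(0,2*np.pi,n+1); a=[(cx+rad*np.cos(q),cy+rad*np.sin(q),z) for q in t]
    return [(a[k],a[k+1]) for k in range(n)]
def avg(r,name,n=3):
    ps=[r.camera(name) for _ in range(n)]; p=dict(ps[-1]); p["avg"]=np.mean([q["image"].astype(float) for q in ps],0); return p
def prep(p,sig=0.8):
    g=cv2.GaussianBlur(p["avg"].mean(2).astype(np.float32),(0,0),sig); p["g"]=g; return p
def score(p,segs,pose,n=24):
    x,y,a=pose; c,s=np.cos(a),np.sin(a); tot=0;L=0
    for A,B in segs:
        A=np.array(A);B=np.array(B); m=max(4,int(np.linalg.norm(B-A)/0.002))
        t=np.linspace(0.04,.96,m)[:,None]; Q=A+(B-A)*t
        W=np.c_[x+c*Q[:,0]-s*Q[:,1],y+s*Q[:,0]+c*Q[:,1],Q[:,2]]
        uv=proj(p,W); d=uv[-1]-uv[0]; l=np.linalg.norm(d); 
        if l<1e-6: continue
        nrm=np.array([-d[1],d[0]])/l
        f=lambda w: cv2.remap(p["g"],w[:,0].astype(np.float32)[None],w[:,1].astype(np.float32)[None],cv2.INTER_LINEAR)[0]
        gr=abs((f(uv+nrm*.7)-f(uv-nrm*.7)).mean()); tot+=gr*l; L+=l
    return tot/L
def fit(items,pose0,rng=(0.01,0.01,0.15),fixyaw=None):
    f=lambda q:-sum(score(p,sg,(q[0],q[1],q[2] if fixyaw is None else fixyaw)) for p,sg in items)
    best=None
    for rad,n in((1,7),(.35,5)):
        c=np.array(pose0 if best is None else best[1])
        for dx in np.linspace(-1,1,n)*rng[0]*rad:
            for dy in np.linspace(-1,1,n)*rng[1]*rad:
                for da in ([0] if fixyaw is not None else np.linspace(-1,1,n)*rng[2]*rad):
                    q=c+[dx,dy,da]; v=f(q)
                    if best is None or v<best[0]: best=(v,q)
    o=minimize(f,best[1],method="Nelder-Mead",options=dict(initial_simplex=best[1]+np.array([[0,0,0],[.001,0,0],[0,.001,0],[0,0,.02]]),xatol=1e-5,fatol=1e-3))
    return o.x,-o.fun
def draw(p,sets,fn,crop,k=4):
    x0,y0,x1,y1=crop; im=cv2.resize(p["avg"][y0:y1,x0:x1,::-1].clip(0,255).astype(np.uint8),None,fx=k,fy=k,interpolation=cv2.INTER_CUBIC)
    for segs,pose,col in sets:
        x,y,a=pose; c,s=np.cos(a),np.sin(a)
        for A,B in segs:
            Q=np.array([A,B]); W=np.c_[x+c*Q[:,0]-s*Q[:,1],y+s*Q[:,0]+c*Q[:,1],Q[:,2]]
            uv=((proj(p,W)-[x0,y0]+.5)*k-.5)
            cv2.line(im,*[tuple(int(v) for v in np.round(w*8)) for w in uv],col,1,cv2.LINE_AA,3)
    cv2.imwrite(fn,im)
BLK=rect(.09,.084,.06)+rect(.106,.1,.01)
SLOT=rect(.008,.054,.06,-.022); BORE=circ(.010,.06,.02)
BLKALL=BLK+SLOT+BORE
E
python3 - <<'E'
from bench import r
from h import *
import pickle
d={n:prep(avg(r,n,4)) for n in("top","side")}
pickle.dump(d,open("d0.pkl","wb"))
t,s=d["top"],d["side"]
print("blk",onz(t,(270,209),.06),onz(s,(287,213),.06))
print("rest",onz(t,(364,239),.045),onz(s,(301,290),.045),"stand",onz(t,(172,241),.0),"vial",onz(t,(155,193),.05),onz(t,(237,161),.05),onz(t,(378,187),.02),onz(t,(250,271),.02))
E
```

```text
blk [0.52243083 0.05603227 0.06      ] [0.51410737 0.01885383 0.06      ]
rest [ 0.45486782 -0.17651193  0.045     ] [ 0.46792399 -0.17659592  0.045     ] stand [0.44124072 0.30353839 0.        ] vial [0.55664809 0.33854242 0.05      ] [0.64094226 0.14032587 0.05      ] [ 0.58881453 -0.21781151  0.02      ] [0.37052872 0.10251168 0.02      ]
```

```bash
python3 - <<'E'
from h import *
import pickle
d=pickle.load(open("d0.pkl","rb")); t,s=d["top"],d["side"]
p0=(.52,.05,0)
for nm,it in(("t outline",[(t,BLK)]),("t all",[(t,BLKALL)]),("t slots",[(t,SLOT+BORE)]),("s all",[(s,BLKALL)]),("s slots",[(s,SLOT+BORE)]),("both",[(t,BLKALL),(s,BLKALL)])):
    q,v=fit(it,p0,(.015,.015,.15)); print(nm,np.round(q,4),round(v,2))
draw(t,[(BLKALL,q,(0,0,255))],"pics/t_fit.png",(235,175,310,250),7)
draw(s,[(BLKALL,q,(0,0,255))],"pics/s_fit.png",(245,175,335,250),7)
E
```

```text
t outline [0.5228 0.0578 0.0055] 33.81
t all [0.5232 0.0578 0.0053] 38.61
t slots [0.5234 0.0579 0.0039] 58.06
s all [0.5267 0.0557 0.0068] 21.01
s slots [ 0.5269  0.0544 -0.0135] 41.24
both [0.5244 0.0574 0.0118] 54.51
```

View pics/t_fit.png

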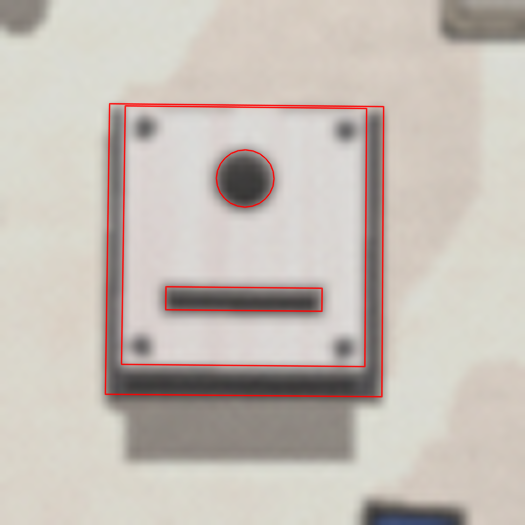

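View pics/s_fit.png

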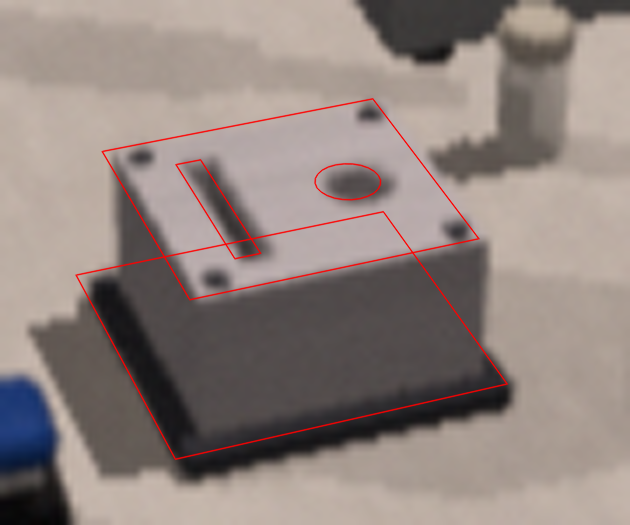

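```bash
cat >> h.py <<'E'
def box(lx,ly,z0,z1):
    a=rect(lx,ly,z0);b=rect(lx,ly,z1); return a+b+[(a[k][0],b[k][0]) for k in range(4)]
TAB=rect(.012,.030,.079); SHO=rect(.012,.064,.044)
def up(segs,dz): return [((a[0],a[1],a[2]+dz),(b[0],b[1],b[2]+dz)) for a,b in segs]
RESTTOP=rect(.032,.074,.045)
E
python3 - <<'E'
from h import *
import pickle
d=pickle.load(open("d0.pkl","rb")); t,s=d["top"],d["side"]
p0=(.46,-.1765,-.35)
for nm,it in(("t rest",[(t,RESTTOP)]),("t blade",[(t,up(TAB+SHO,.009))]),("t tab",[(t,up(TAB,.009))]),("s rest",[(s,RESTTOP)]),("s blade",[(s,up(TAB+SHO,.009))])):
  for a in (-.35,.35):
    q,v=fit(it,(p0[0],p0[1],a),(.012,.012,.3)); print(nm,np.round(q,4),round(v,2))
E
```

```text
t rest [ 0.4463 -0.1728  0.0752] 17.94
t rest [ 0.4681 -0.1663  0.3457] 22.11
t blade [ 0.465  -0.1822  0.182 ] 17.29
t blade [ 0.4635 -0.1751  0.2212] 18.61
t tab [ 0.4635 -0.1768  0.3106] 26.94
t tab [ 0.4638 -0.178   0.3472] 27.0
s rest [ 0.4743 -0.1641 -0.505 ] 27.96
s rest [ 0.4683 -0.1822  0.322 ] 20.32
s blade [ 0.4678 -0.1639 -0.3701] 19.64
s blade [ 0.4666 -0.1842  0.3655] 21.39
```

```bash
python3 - <<'E'
from h import *
import pickle
d=pickle.load(open("d0.pkl","rb")); t,s=d["top"],d["side"]
draw(t,[],"pics/t_rest.png",(335,210,400,260),9)
draw(s,[],"pics/s_rest.png",(265,255,345,340),7)
draw(t,[],"pics/t_st.png",(140,220,200,265),9)
draw(s,[],"pics/s_st.png",(200,110,255,195),7)
E
```

```text
(no output)
```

View pics/t_rest.png

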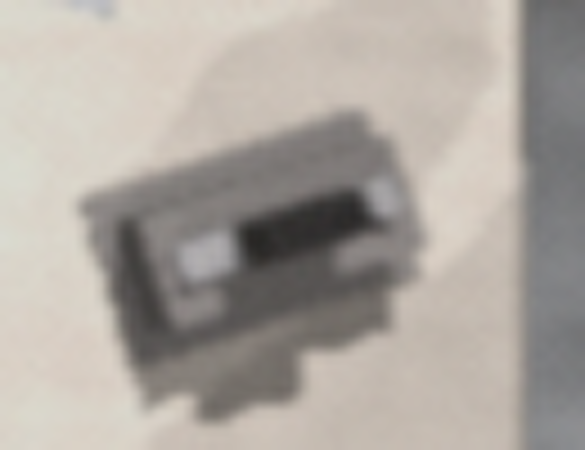

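View pics/s_rest.png

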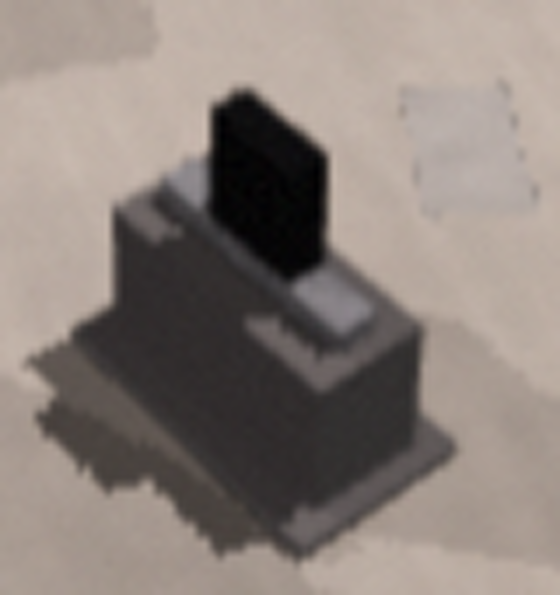

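View pics/t_st.png

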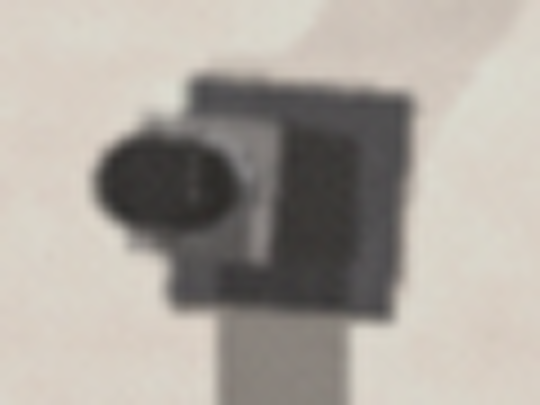

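View pics/s_st.png

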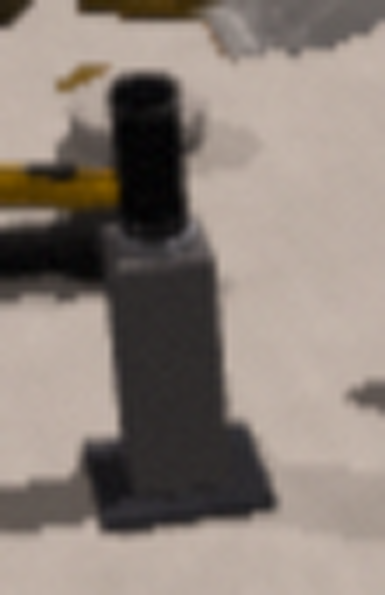

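```bash
cat >> h.py <<'E'
def pts_box(lx,ly,z0,z1): return np.array([(i*lx/2,j*ly/2,z) for i in(-1,1) for j in(-1,1) for z in(z0,z1)])
def pts_cyl(rad,z0,z1,n=32):
    t=np.arange(n)*2*np.pi/n; return np.array([(rad*np.cos(q),rad*np.sin(q),z) for q in t for z in(z0,z1)])
def W3(Q,pose):
    x,y,a=pose; c,s=np.cos(a),np.sin(a); return np.c_[x+c*Q[:,0]-s*Q[:,1],y+s*Q[:,0]+c*Q[:,1],Q[:,2]]
def hullscore(p,Q,pose,W=None):
    uv=proj(p,W3(Q,pose) if W is None else W).astype(np.float32); h=cv2.convexHull(uv)[:,0]
    tot=0;L=0
    for A,B in zip(h,np.roll(h,-1,0)):
        d=B-A;l=np.linalg.norm(d)
        if l<1e-4: continue
        m=max(2,int(l*2)); t=((np.arange(m)+.5)/m)[:,None]; w=A+d*t; nr=np.array([-d[1],d[0]])/l
        f=lambda w: cv2.remap(p["g"],w[:,0].astype(np.float32)[None],w[:,1].astype(np.float32)[None],cv2.INTER_LINEAR)[0]
        tot+=(f(w+nr*.8)-f(w-nr*.8)).mean()*l; L+=l
    return abs(tot)/L
def hfit(items,pose0,rng,yaw=True):
    f=lambda q:-sum(hullscore(p,Q,q if yaw else (q[0],q[1],pose0[2])) for p,Q in items)
    best=None
    for rad,n in((1,9),(.3,5)):
        c=np.array(pose0 if best is None else best[1])
        for dx in np.linspace(-1,1,n)*rng[0]*rad:
            for dy in np.linspace(-1,1,n)*rng[1]*rad:
                for da in (np.linspace(-1,1,n)*rng[2]*rad if yaw else [0]):
                    q=c+[dx,dy,da]; v=f(q)
                    if best is None or v<best[0]: best=(v,q)
    o=minimize(f,best[1],method="Nelder-Mead",options=dict(initial_simplex=best[1]+np.array([[0,0,0],[.001,0,0],[0,.001,0],[0,0,.02]]),xatol=1e-5,fatol=1e-3))
    return o.x,-o.fun
def hullsegs(p,Q,pose): pass
TABQ=pts_box(.012,.03,.044,.079); HANQ=pts_cyl(.012,.095,.150)
E
python3 - <<'E'
from h import *
import pickle
d=pickle.load(open("d0.pkl","rb")); t,s=d["top"],d["side"]
T=TABQ+[0,0,.009]; H=HANQ+[0,0,.008]
for nm,it in(("t tab",[(t,T)]),("s tab",[(s,T)])):
    q,v=hfit(it,(.464,-.178,.34),(.008,.008,.15)); print(nm,np.round(q,4),round(v,2))
    draw(it[0][0],[(up(box(.012,.03,.044,.079),.009),q,(0,0,255)),(up(SHO,.009),q,(0,255,0)),(RESTTOP,q,(255,0,0))],f"pics/f_{nm[0]}tab.png",(335,210,400,260) if nm[0]=='t' else (265,255,345,340),8 if nm[0]=='t' else 7)
for nm,it in(("t han",[(t,H)]),("s han",[(s,H)])):
    q,v=hfit(it,(.441,.304,0),(.02,.02,0),False); print(nm,np.round(q,4),round(v,2))
    draw(it[0][0],[(up(circ(.012,.15)+circ(.012,.095),.008),q,(0,0,255))],f"pics/f_{nm[0]}han.png",(140,220,200,265) if nm[0]=='t' else (200,110,255,195),7)
E
python3 -c "
import cv2,numpy as np
a=[cv2.imread(f'pics/f_{n}.png') for n in('ttab','stab','than','shan')]
a=[cv2.resize(x,(390,int(390*x.shape[0]/x.shape[1]))) for x in a]
a=[cv2.copyMakeBorder(x[:420],0,max(0,420-x.shape[0]),0,0,cv2.BORDER_CONSTANT) for x in a]
cv2.imwrite('pics/m1.png',cv2.resize(np.vstack([np.hstack(a[:2]),np.hstack([a[2],a[3]])]),(780,600)))"
```

```text
t tab [ 0.4641 -0.1811  0.3525] 33.96
s tab [ 0.4677 -0.1826  0.24  ] 60.62
t han [0.4401 0.3028 0.0247] 46.38
s han [0.4444 0.2994 0.0519] 52.18
```

View pics/m1.png

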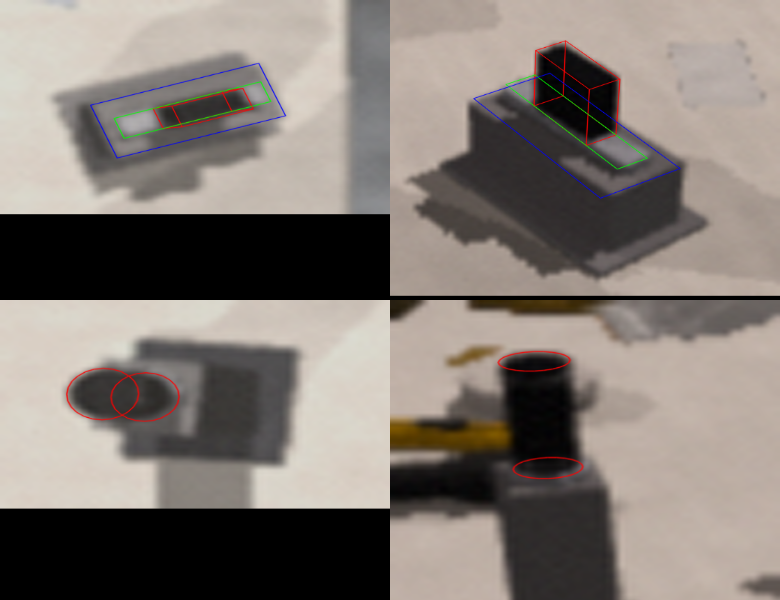

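```bash
cat >> h.py <<'E'
def tgtR(yaw):  # tool x = (cos,sin,0), y = down
    x=np.array([np.cos(yaw),np.sin(yaw),0]); y=np.array([0,0,-1.]); return np.c_[x,y,np.cross(x,y)]
def delta(st,pos,yaw,quiet=False):
    R0=R.from_quat(st["eef_rot"]).as_matrix(); best=None
    for k in(0,np.pi):
        w=R.from_matrix(R0.T@tgtR(yaw+k)).as_rotvec()
        if best is None or np.linalg.norm(w)<np.linalg.norm(best): best=w
    t=R0.T@(np.array(pos)-st["ee_pos"])
    return np.round(t,4).tolist()+np.round(np.degrees(best),2).tolist()
def shift(d,m=1):
    sg={"top":(.0018,-.0011,0),"side":(-.0018,.0011,0)}
    for n in d: 
        M=d[n]["world_from_camera"].copy(); M[:3,3]+=sg[n]; d[n]["world_from_camera"]=M
E
python3 - <<'E'
from h import *
from bench import r
import pickle
d=pickle.load(open("d0.pkl","rb")); shift(d); t,s=d["top"],d["side"]
T=TABQ+[0,0,.009]; H=HANQ+[0,0,.008]
q,v=hfit([(t,T),(s,T)],(.466,-.182,.33),(.008,.008,.15)); print("tab",np.round(q,4),v)
b=fit([(t,BLKALL),(s,SLOT+BORE+BLK)],(.525,.0568,0),(.006,.006,.1)); print(np.round(b[0],4),b[1])
b2=fit([(t,RESTTOP),(s,RESTTOP)],q,(.004,.004,.1)); print("rest",np.round(b2[0],4),b2[1])
h,v=hfit([(t,H),(s,H)],(.4422,.301,0),(.008,.008,0),False); print("han",np.round(h,4),v)
st=r.read_state(); print(R.from_quat(st["eef_rot"]).as_matrix().round(3))
for k in (0,):
    print(delta(st,(.466,-.182,.17),.34))
for y in(.34,0.0): print(np.degrees(R.from_matrix(R.from_quat(st["eef_rot"]).as_matrix().T@tgtR(y+np.pi)).as_rotvec()))
E
```

```text
tab [ 0.4659 -0.1818  0.2727] 93.19789123535156
[0.525  0.0567 0.0049] 59.61556838172376
rest [ 0.4667 -0.1815  0.324 ] 30.79282685003842
han [ 0.4425  0.3016 -0.0137] 97.59877014160156
[[ 0.321  0.     0.947]
 [-0.947 -0.     0.321]
 [ 0.    -1.    -0.   ]]
[-0.3031, 0.0525, 0.3829, -0.0, 89.24, 0.01]
[-4.96110740e-03  8.92440125e+01  5.54750938e-03]
[-6.13676305e-03  1.08724577e+02  4.87329712e-03]
```

arm_command(deltas=[-0.303, 0.052, 0.383, 0, -89.6, 0, -0.303, 0.052, 0.383, 0, -89.6, 0, -0.303, 0.052, 0.383, 0, -89.6, 0, -0.303, 0.052, 0.383, 0, -89.6, 0, -0.303, 0.052, 0.383, 0, -89.6, 0, -0.303, 0.052, 0.383, 0, -89.6, 0, -0.303, 0.052, 0.383, 0, -89.6, 0, -0.303, 0.052, 0.383, 0, -89.6, 0], hand=0.5)

```text
time: 2.5
ee_pos: [0.4671, -0.1799, 0.1707]
eef_rot: [0.701, 0.093, -0.092, -0.701]
ft_force: [1.0, -0.2, -0.0]
width: 0.0432
```

```bash
python3 - <<'E'
from h import *
from bench import r
import pickle
d={n:prep(avg(r,n,1)) for n in("top","side")}
pickle.dump(d,open("d1.pkl","wb"))
st=r.read_state(); print(st["ee_pos"],R.from_quat(st["eef_rot"]).as_matrix().round(4))
print(delta(st,(.466,-.182,.17),.32))
t,s=d["top"],d["side"]
draw(t,[],"pics/t1.png",(320,190,420,265),7); draw(s,[],"pics/s1.png",(240,160,390,330),3.5) if 0 else draw(s,[],"pics/s1.png",(240,170,370,330),4)
print("tcp px",proj(t,[st["ee_pos"]]),proj(s,[st["ee_pos"]]))
E
```

```text
[ 0.4686923  -0.17596997  0.17048087] [[ 0.9639  0.0012 -0.2662]
 [ 0.2662  0.0019  0.9639]
 [ 0.0017 -1.      0.0015]]
[-0.0042, 0.0005, -0.0051, -0.08, -2.9, 0.1]
tcp px [[376.38631505 230.95558891]] [[303.31945414 228.67149607]]
```

View pics/t1.png

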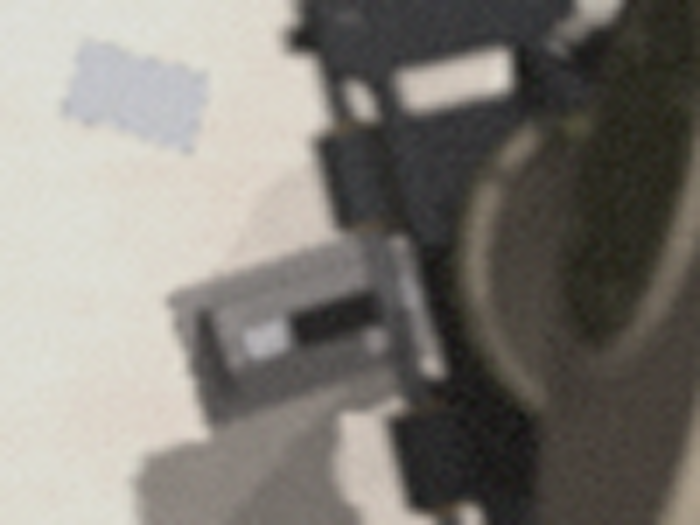

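View pics/s1.png

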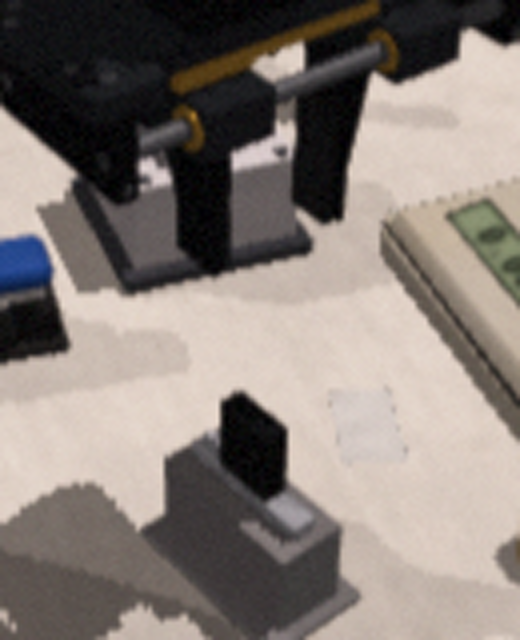

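arm_command(deltas=[0, 0, 0, 0, 0, 0, 0, 0, 0, 0, 0, 0])

```text
time: 2.85
ee_pos: [0.4656, -0.1834, 0.1706]
eef_rot: [0.702, 0.089, -0.089, -0.701]
ft_force: [-0.1, -0.3, 0.4]
width: 0.0438
```

```bash
cat > st.py <<'E'
from h import *
from bench import r
import sys
st=r.read_state(); M=R.from_quat(st["eef_rot"]).as_matrix()
print("t",st["time"],"pos",st["ee_pos"].round(4),"yaw",np.degrees(np.arctan2(M[1,0],M[0,0])).round(2),"down",M[:,1].round(4),"w",round(st["width"],4),"F",st["ft_force"].round(2),"j",st["joint_positions"].round(2))
if len(sys.argv)>4:
    a=list(map(float,sys.argv[1:5])); print("delta",delta(st,a[:3],a[3]))
E
python3 st.py .466 -.182 .058 .32
```

```text
t 2.85 pos [ 0.4656 -0.1834  0.1706] yaw 14.49 down [-1.e-04 -5.e-04 -1.e+00] w 0.0438 F [-0.15 -0.29  0.38] j [ 0.8   0.14 -0.55  1.83  0.08  1.2   0.48]
delta [0.0008, 0.1126, 0.0013, 0.03, -3.84, -0.01]
```

arm_command(deltas=[0.001, 0.03, 0.001, 0, -3.8, 0, 0.001, 0.07, 0.001, 0, -3.8, 0, 0.001, 0.1, 0.001, 0, -3.8, 0, 0.001, 0.112, 0.001, 0, -3.8, 0, 0.001, 0.112, 0.001, 0, -3.8, 0, 0.001, 0.112, 0.001, 0, -3.8, 0])

```text
time: 3.6
ee_pos: [0.4676, -0.1814, 0.0598]
eef_rot: [0.698, 0.114, -0.113, -0.698]
ft_force: [0.3, 0.7, 0.3]
width: 0.0437
```

```bash
python3 st.py .466 -.182 .058 .32;  python3 - <<'E'
from h import *
from bench import r
import pickle
d={n:prep(avg(r,n,1)) for n in("top","side")}
draw(d["top"],[],"pics/t2.png",(330,190,420,265),7); draw(d["side"],[],"pics/s2.png",(240,200,350,330),5)
E
```

```text
t 3.6 pos [ 0.4676 -0.1814  0.0598] yaw 18.43 down [ 0.0017 -0.001  -1.    ] w 0.0437 F [0.31 0.69 0.34] j [ 0.77  0.27 -0.54  1.94  0.17  0.97  0.47]
delta [-0.0017, 0.0018, -0.0001, 0.08, 0.1, 0.08]
```

View pics/s2.png

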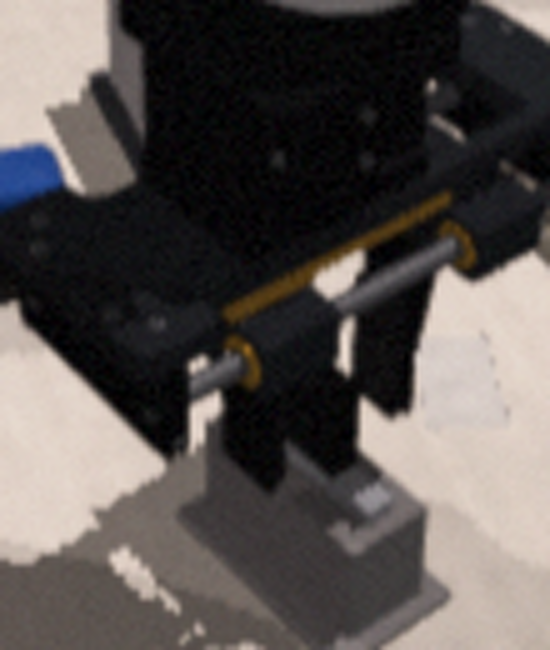

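arm_command(deltas=[-0.001, 0, 0, 0, 0, 0, -0.001, 0, 0, 0, 0, 0, -0.001, 0, 0, 0, 0, 0, -0.001, 0, 0, 0, 0, 0], hand=0, grip_force=25)

```text
time: 4.2
ee_pos: [0.466, -0.1811, 0.0586]
eef_rot: [0.698, 0.114, -0.113, -0.698]
ft_force: [1.4, 0.8, -0.5]
width: 0.0123
```

```bash
python3 st.py .466 -.182 .17 .32
```

```text
t 4.2 pos [ 0.466  -0.1811  0.0586] yaw 18.47 down [ 3.e-04 -1.e-04 -1.e+00] w 0.0123 F [ 1.44  0.84 -0.54] j [ 0.77  0.27 -0.54  1.94  0.17  0.97  0.47]
delta [-0.0003, -0.1114, -0.0008, 0.01, 0.14, 0.01]
```

arm_command(deltas=[0, -0.02, 0, 0, 0, 0, 0, -0.06, 0, 0, 0, 0, 0, -0.1, 0, 0, 0, 0, 0, -0.1, 0, 0, 0, 0])

```text
time: 4.7
ee_pos: [0.4676, -0.1816, 0.1614]
eef_rot: [0.699, 0.115, -0.112, -0.697]
ft_force: [0.1, 0.6, -1.7]
width: 0.0119
```

```bash
python3 st.py .503 .0567 .158 .005
```

```text
t 4.7 pos [ 0.4676 -0.1816  0.1614] yaw 18.47 down [ 0.0046 -0.0025 -1.    ] w 0.0119 F [ 0.15  0.62 -1.68] j [ 0.8   0.14 -0.56  1.84  0.08  1.17  0.54]
delta [0.1091, 0.003, 0.2148, 0.18, 18.18, 0.24]
```

arm_command(deltas=[0.02, 0.002, 0.04, 0, 3.5, 0, 0.05, 0.002, 0.1, 0, 8, 0, 0.08, 0.002, 0.16, 0, 13, 0, 0.1, 0.002, 0.2, 0, 17, 0, 0.109, 0.002, 0.215, 0, 18.2, 0, 0.109, 0.002, 0.215, 0, 18.2, 0, 0.109, 0.002, 0.215, 0, 18.2, 0, 0.109, 0.002, 0.215, 0, 18.2, 0])

```text
time: 5.7
ee_pos: [0.501, 0.0558, 0.1562]
eef_rot: [0.707, 0.001, -0.001, -0.707]
ft_force: [-0.4, 0.3, -0.3]
width: 0.0117
```

```bash
python3 st.py .503 .0567 .158 .005; python3 - <<'E'
from h import *
from bench import r
import pickle
d={n:prep(avg(r,n,2)) for n in("top","side")}
d["st"]=r.read_state(); pickle.dump(d,open("d3.pkl","wb"))
draw(d["top"],[],"pics/t3.png",(235,150,325,240),6); draw(d["side"],[],"pics/s3.png",(235,130,345,250),5)
E
python3 st.py
```

```text
t 5.7 pos [0.501  0.0558 0.1562] yaw 0.16 down [-4.e-04 -6.e-04 -1.e+00] w 0.0117 F [-0.38  0.25 -0.34] j [ 0.47  0.18 -0.73  1.83  0.13  1.18 -0.3 ]
delta [0.002, -0.0018, 0.0009, 0.03, -0.13, -0.03]
t 5.9 pos [0.5012 0.0567 0.1565] yaw 0.22 down [ 1.e-04 -2.e-04 -1.e+00] w 0.0116 F [ 0.49 -0.79 -1.17] j [ 0.47  0.18 -0.73  1.83  0.13  1.18 -0.3 ]
```

View pics/t3.png

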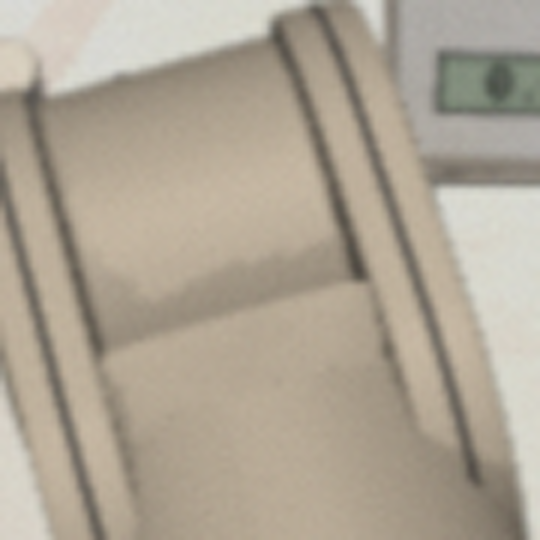

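View pics/s3.png

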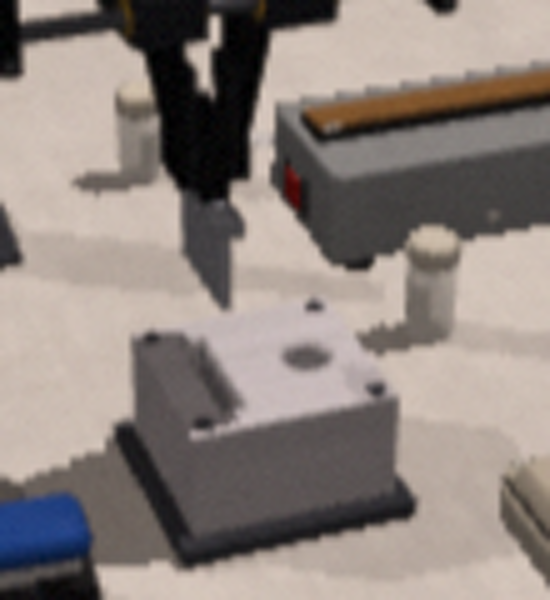

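```bash
cat >> h.py <<'E'
def plate():
    a,b=.0025,.025; P={k:(i*a,j*b) for k,(i,j) in dict(mp=(-1,1),mm=(-1,-1),pm=(1,-1)).items()}
    g=lambda k,z:(P[k][0],P[k][1],z)
    s=[(g("mp",0),g("mm",0)),(g("mm",0),g("pm",0)),(g("mp",0),g("mp",.034)),(g("mm",0),g("mm",.034)),(g("pm",0),g("pm",.034))]
    c,e=.006,.032
    s+=[((-c,-e,.036),(c,-e,.036)),((-c,-e,.036),(-c,-e,.044)),((c,-e,.036),(c,-e,.044)),((c,-e,.044),(-c,-e,.044)),((c,-e,.044),(c,-.016,.044)),((-c,-e,.036),(-c,e,.036))]
    return s
E
python3 - <<'E'
from h import *
import pickle
d=pickle.load(open("d3.pkl","rb")); s=d["side"]; st=d["st"]; p=st["ee_pos"]
z=p[2]-.0496
B=up(plate(),z)
q0=(p[0],p[1],.004)
q,v=fit([(s,B)],(p[0]+.002,p[1]-.001,.004),(.01,.01,.1)); print("free",np.round(q,4),v,"tcp",p)
q2,v=fit([(s,B)],(p[0]+.002,p[1]-.001,.004),(.01,.01,.1),fixyaw=.004); print("fixyaw",np.round(q2,4),v)
b,v=fit([(s,BLKALL)],(.5267,.0557,.005),(.006,.006,.1)); print("blk",np.round(b,4),v)
b2,v=fit([(s,BLKALL)],(.5267,.0557,.005),(.006,.006,.1),fixyaw=.005); print("blk",np.round(b2,4),v)
draw(s,[(B,q0,(0,255,0)),(B,q2,(0,0,255)),(BLKALL,b2,(255,0,0))],"pics/s3f.png",(260,160,330,245),7)
draw(s,[(BLKALL,b2,(255,0,0))],"pics/s3b.png",(250,185,330,250),7)
E
```

```text
free [ 0.5025  0.0556 -0.0094] 37.22861737053825 tcp [0.50116665 0.05672246 0.15654096]
fixyaw [0.5029 0.0552 0.0219] 36.73039972408308
blk [0.5248 0.0477 0.008 ] 19.184786468935233
blk [0.5247 0.0478 0.0216] 19.178471252654887
```

View pics/s3f.png

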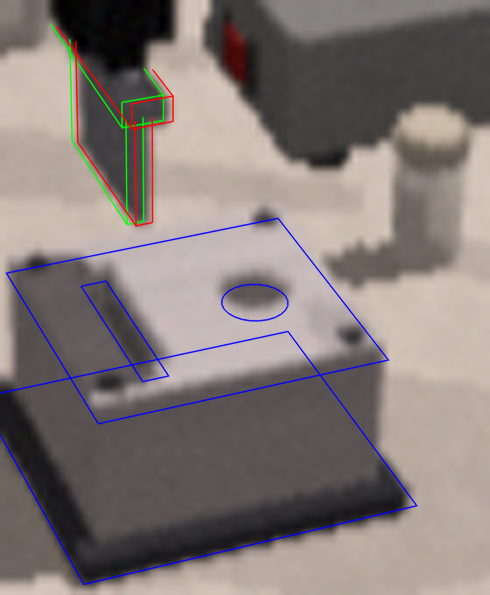

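```bash
cat >> h.py <<'E'
def vis_block():
    T=rect(.09,.084,.06); b=rect(.106,.1,.01); b0=rect(.106,.1,0)
    v=[((-.045,-.042,.06),(-.045,-.042,.012)),((.045,-.042,.06),(.045,-.042,.012)),((-.045,.042,.06),(-.045,.042,.02))]
    return T+[b[0],b[3],b0[0],b0[3]]+v
E
python3 - <<'E'
from h import *
import pickle
d=pickle.load(open("d0.pkl","rb")); s=d["side"]; t=d["top"]
V=vis_block()
for dz in(-.004,-.002,0,.002,.004):
    b,v=fit([(s,up(V+SLOT+BORE,dz))],(.5267,.0557,.005),(.006,.006,.06)); print("s",dz,np.round(b,4),v)
    if dz==0: draw(s,[(V+SLOT+BORE,b,(0,0,255))],"pics/s0f.png",(245,175,335,250),7)
for nm,S in(("V",V),("top",rect(.09,.084,.06)),("slot",SLOT),("bore",BORE)):
    b,v=fit([(s,S)],(.5267,.0557,.005),(.006,.006,.0),fixyaw=.005); print("s",nm,np.round(b[:2],4),v)
    if nm=="V": S=S[:6]
    b,v=fit([(t,S)],(.5232,.0578,.005),(.006,.006,.0),fixyaw=.005); print("t",nm,np.round(b[:2],4),v)
E
```

```text
s -0.004 [0.5289 0.0616 0.0088] 29.172055314577488
s -0.002 [0.5281 0.0592 0.0053] 29.11140244429705
s 0 [0.5271 0.0567 0.0043] 28.964395999951584
s 0.002 [0.5262 0.0542 0.0059] 28.739940488919004
s 0.004 [0.5253 0.0516 0.0048] 28.421631694576792
s V [0.5272 0.0569] 27.149704842459105
t V [0.5228 0.0575] 38.05583974876581
s top [0.5277 0.0553] 23.165987916011662
t top [0.5226 0.0577] 36.93308515469972
s slot [0.5268 0.0546] 42.71790736297531
t slot [0.5233 0.0577] 56.72220984905576
s bore [0.5269 0.0541] 38.582922435567156
t bore [0.5236 0.058 ] 61.04912795042152
```

View pics/s0f.png

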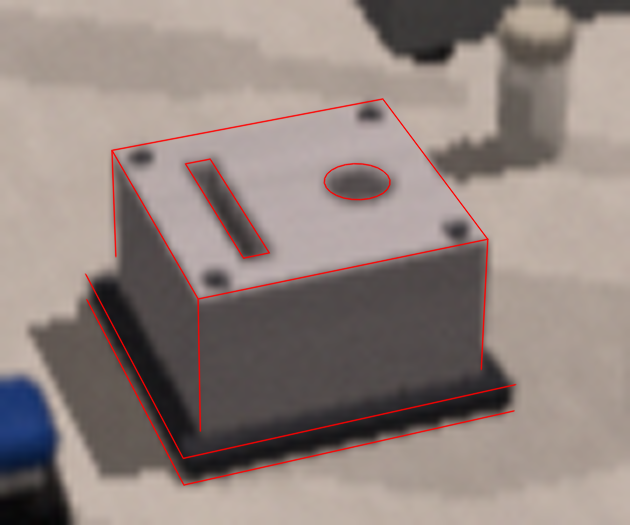

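arm_command(deltas=[0.001, 0.01, 0.001, 0, 0, 0, 0.002, 0.025, 0.001, 0, 0, 0, 0.002, 0.04, 0.001, 0, 0, 0, 0.002, 0.04, 0.001, 0, 0, 0, 0.002, 0.04, 0.001, 0, 0, 0, 0.002, 0.04, 0.001, 0, 0, 0])

```text
time: 6.65
ee_pos: [0.5035, 0.0584, 0.117]
eef_rot: [0.707, 0.002, -0.001, -0.707]
ft_force: [0.1, 0.1, -1.2]
width: 0.0117
```

```bash
python3 - <<'E'
from h import *
from bench import r
import pickle
d={n:prep(avg(r,n,4)) for n in("side",)}
d["st"]=r.read_state(); pickle.dump(d,open("d4.pkl","wb"))
st=d["st"];p=st["ee_pos"]; s=d["side"]
z=p[2]-.0496
B=up(plate(),z)
q,v=fit([(s,B)],(p[0]+.0015,p[1]-.001,.004),(.006,.006,.08)); print("free",np.round(q,4),v,"tcp",p)
b=(.5271,.0567,.0043)
draw(s,[(B,q,(0,0,255)),(up(SLOT,0),b,(0,255,0)),(vis_block(),b,(255,0,0))],"pics/s4f.png",(255,170,335,250),7)
E
python3 st.py .5033 .0578 .1155 .005
```

```text
free [0.5049 0.0575 0.0107] 22.72486774797082 tcp [0.50332836 0.05831546 0.11679517]
t 6.85 pos [0.5033 0.0583 0.1168] yaw 0.27 down [ 5.e-04 -2.e-04 -1.e+00] w 0.0119 F [ 0.21 -0.12 -1.12] j [ 0.45  0.24 -0.72  1.87  0.18  1.1  -0.34]
delta [-0.0, 0.0013, -0.0005, 0.01, -0.02, 0.03]
```

View pics/s4f.png

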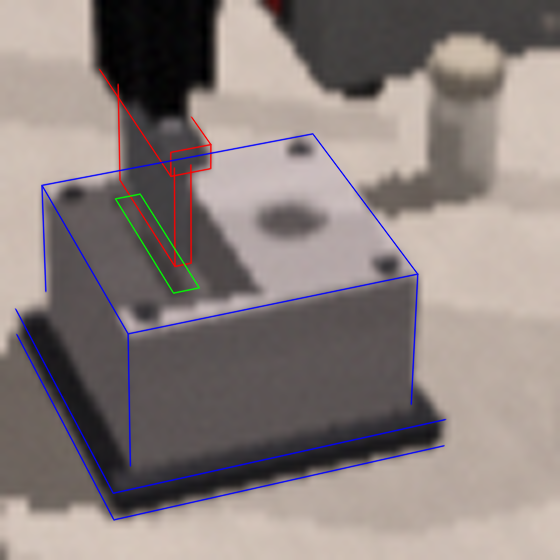

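arm_command(deltas=[0, 0.004, -0.0006, 0, 0, 0, 0, 0.008, -0.0006, 0, 0, 0, 0, 0.012, -0.0006, 0, 0, 0, 0, 0.016, -0.0006, 0, 0, 0, 0, 0.016, -0.0006, 0, 0, 0])

```text
time: 7.48
ee_pos: [0.5029, 0.0577, 0.1001]
eef_rot: [0.707, 0.001, -0.002, -0.707]
ft_force: [0.2, 0.1, 0.1]
width: 0.0118
```

```bash
python3 st.py .5033 .0578 .0736 .005
```

```text
t 7.475 pos [0.5029 0.0577 0.1001] yaw 0.27 down [-7.e-04 -0.e+00 -1.e+00] w 0.0118 F [0.25 0.1  0.09] j [ 0.44  0.26 -0.72  1.88  0.19  1.07 -0.35]
delta [0.0004, 0.0265, 0.0001, 0.0, -0.01, -0.04]
```

arm_command(deltas=[0, 0.005, 0, 0, 0, 0, 0, 0.011, 0, 0, 0, 0, 0, 0.017, 0, 0, 0, 0, 0, 0.022, 0, 0, 0, 0, 0, 0.025, 0, 0, 0, 0, 0, 0.025, 0, 0, 0, 0])

```text
time: 8.22
ee_pos: [0.5031, 0.0578, 0.0753]
eef_rot: [0.707, 0.002, -0.002, -0.707]
ft_force: [-0.4, 0.6, -0.6]
width: 0.0117
```

```bash
python3 st.py .5033 .0578 .0736 .005
```

```text
t 8.225 pos [0.5031 0.0578 0.0753] yaw 0.27 down [-3.e-04 -0.e+00 -1.e+00] w 0.0117 F [-0.37  0.64 -0.64] j [ 0.43  0.29 -0.71  1.91  0.22  1.02 -0.37]
delta [0.0002, 0.0017, 0.0, 0.0, -0.01, -0.02]
```

Lower 3 mm more, watching for contact.

arm_command(deltas=[0, 0.001, 0, 0, 0, 0, 0, 0.002, 0, 0, 0, 0, 0, 0.003, 0, 0, 0, 0, 0, 0.003, 0, 0, 0, 0])

```text
time: 8.72
ee_pos: [0.5034, 0.0578, 0.0734]
eef_rot: [0.707, 0.002, -0.001, -0.707]
ft_force: [-3.8, -0.8, 10.4]
width: 0.0121
```

```bash
python3 st.py .5033 .0578 .0736 .005
```

```text
t 8.725 pos [0.5034 0.0578 0.0734] yaw 0.27 down [ 4.e-04 -6.e-04 -1.e+00] w 0.0121 F [-3.79 -0.78 10.43] j [ 0.43  0.3  -0.71  1.91  0.23  1.02 -0.38]
delta [-0.0001, -0.0002, 0.0, 0.03, -0.02, 0.02]
```

arm_command(deltas=[0, -0.002, 0, 0, 0, 0, 0, -0.002, 0, 0, 0, 0, 0, -0.002, 0, 0, 0, 0], hand=0.4)

```text
time: 9.1
ee_pos: [0.5032, 0.0577, 0.0744]
eef_rot: [0.707, 0.002, -0.002, -0.707]
ft_force: [-0.2, 0.3, -0.2]
width: 0.0319
```

arm_command(deltas=[0, -0.03, 0, 0, 0, 0, 0, -0.07, 0, 0, 0, 0, 0, -0.12, 0, 0, 0, 0, 0, -0.13, 0, 0, 0, 0])

```text
time: 9.6
ee_pos: [0.5046, 0.0582, 0.2076]
eef_rot: [0.707, 0.003, 0.0, -0.707]
ft_force: [0.4, 0.4, -1.0]
width: 0.0349
```

```bash
python3 st.py .4425 .3016 .21 .005; python3 - <<'E'
from h import *
from bench import r
import pickle
d={n:prep(avg(r,n,2)) for n in("side",)}
pickle.dump(d,open("d5.pkl","wb")); s=d["side"]
b=(.5271,.0567,.0043); q=(.5051,.0567,.0043); B=up(box(.012,.03,.044,.079)+SHO,.024)
q2,v=hfit([(s,TABQ+[0,0,.024])],q,(.006,.006,.1)); print(np.round(q2,4),v)
draw(s,[(B,q,(0,0,255)),(vis_block(),b,(255,0,0))],"pics/s5f.png",(245,150,335,250),6)
E
```

```text
t 9.6 pos [0.5046 0.0582 0.2076] yaw 0.27 down [ 4.9e-03 -2.0e-04 -1.0e+00] w 0.0349 F [ 0.4   0.42 -0.98] j [ 0.48  0.14 -0.74  1.76  0.1   1.28 -0.28]
delta [-0.061, -0.0027, 0.2437, 0.01, -0.02, 0.28]
[ 0.5038  0.0541 -0.0727] 71.2208480834961
```

View pics/s5f.png

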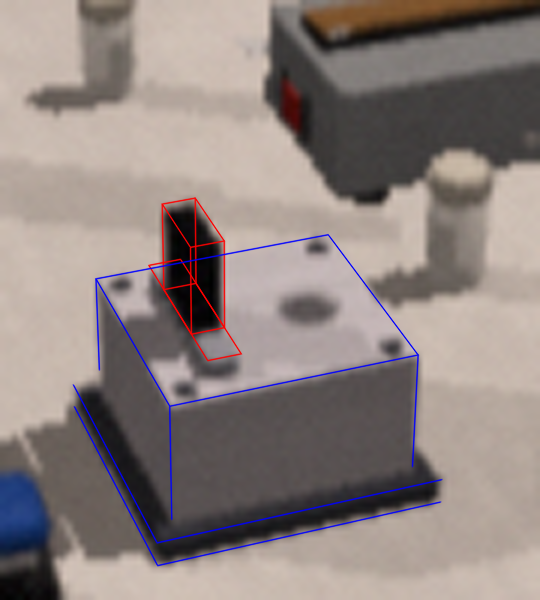

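arm_command(deltas=[-0.01, -0.002, 0.04, 0, 0, 0, -0.025, -0.002, 0.1, 0, 0, 0, -0.04, -0.002, 0.16, 0, 0, 0, -0.055, -0.002, 0.22, 0, 0, 0, -0.0625, -0.002, 0.244, 0, 0, 0, -0.0625, -0.002, 0.244, 0, 0, 0, -0.0625, -0.002, 0.244, 0, 0, 0], hand=0.6)

```text
time: 10.58
ee_pos: [0.4397, 0.3001, 0.2053]
eef_rot: [0.708, 0.001, -0.002, -0.707]
ft_force: [0.5, -0.1, -0.1]
width: 0.0524
```

```bash
python3 st.py .442 .302 .117 .005; python3 - <<'E'
from h import *
from bench import r
import pickle
d={n:prep(avg(r,n,2)) for n in("top","side",)}
pickle.dump(d,open("d6.pkl","wb")); s=d["side"];t=d["top"]
b=(.5231,.0577,.005); q=(.5011,.0577,.005); B=up(box(.012,.03,.044,.079)+SHO,.024)
q2,v=hfit([(t,TABQ+[0,0,.024])],q,(.006,.006,.1)); print(np.round(q2,4),v)
draw(t,[(B,q,(0,0,255)),(BLK+BORE,b,(255,0,0))],"pics/t6f.png",(225,165,320,250),6)
draw(s,[],"pics/s6.png",(190,70,270,190),5)
draw(t,[],"pics/t6.png",(130,190,230,270),6)
E
```

```text
t 10.575 pos [0.4397 0.3001 0.2053] yaw 0.21 down [-0.0014 -0.0013 -1.    ] w 0.0524 F [ 0.55 -0.13 -0.1 ] j [ 0.11  0.25 -0.91  1.69  0.2   1.3  -0.83]
delta [0.0025, 0.0883, 0.002, 0.07, -0.07, -0.08]
[0.5005 0.0565 0.0216] 52.60594177246094
```

View pics/t6f.png

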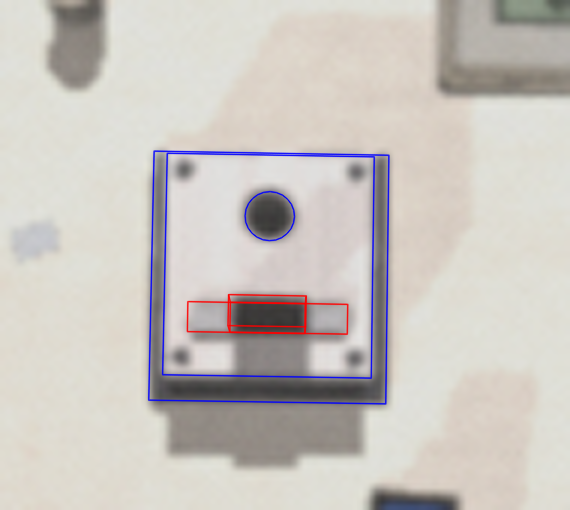

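View pics/s6.png

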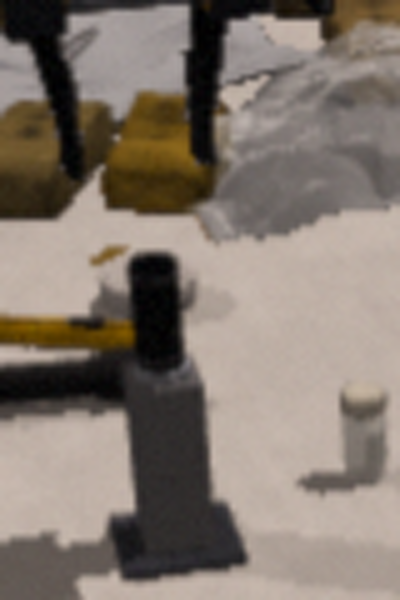

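arm_command(deltas=[0.002, 0.02, 0.001, 0, 0, 0, 0.002, 0.05, 0.001, 0, 0, 0, 0.002, 0.075, 0.001, 0, 0, 0, 0.002, 0.088, 0.001, 0, 0, 0, 0.002, 0.088, 0.001, 0, 0, 0])

```text
time: 11.4
ee_pos: [0.4411, 0.302, 0.1175]
eef_rot: [0.707, 0.001, -0.002, -0.707]
ft_force: [0.3, -0.6, 0.5]
width: 0.052
```

```bash
python3 st.py .442 .302 .117 .005; python3 - <<'E'
from h import *
from bench import r
import pickle
d={n:prep(avg(r,n,1)) for n in("side",)}
s=d["side"]
draw(s,[],"pics/s7.png",(190,70,270,190),5)
E
```

```text
t 11.4 pos [0.4411 0.302  0.1175] yaw 0.27 down [-1.6e-03 -7.0e-04 -1.0e+00] w 0.052 F [ 0.29 -0.55  0.47] j [ 0.07  0.35 -0.88  1.79  0.29  1.14 -0.9 ]
delta [0.0009, 0.0005, -0.0, 0.04, -0.02, -0.09]
```

View pics/s7.png

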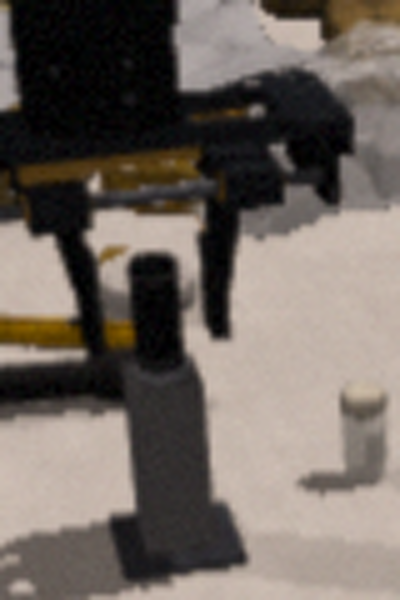

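arm_command(deltas=[0.0005, 0, 0, 0, 0, 0, 0.0005, 0, 0, 0, 0, 0, 0.0005, 0, 0, 0, 0, 0, 0.0005, 0, 0, 0, 0, 0], hand=0, grip_force=30)

```text
time: 11.95
ee_pos: [0.4422, 0.3025, 0.1187]
eef_rot: [-0.707, -0.002, 0.001, 0.707]
ft_force: [0.6, 0.6, 0.3]
width: 0.0231
```

arm_command(deltas=[0, -0.02, 0, 0, 0, 0, 0, -0.05, 0, 0, 0, 0, 0, -0.09, 0, 0, 0, 0, 0, -0.125, 0, 0, 0, 0, 0, -0.13, 0, 0, 0, 0, 0, -0.13, 0, 0, 0, 0])

```text
time: 12.7
ee_pos: [0.4419, 0.3024, 0.2487]
eef_rot: [0.707, 0.002, -0.002, -0.707]
ft_force: [0.4, 0.3, -1.8]
width: 0.0237
```

```bash
python3 st.py .545 .0578 .25 .005; python3 - <<'E'
from h import *
from bench import r
import pickle
d={n:prep(avg(r,n,2)) for n in("side",)}
s=d["side"]; st=r.read_state(); d["st"]=st; pickle.dump(d,open("d8.pkl","wb"))
draw(s,[],"pics/s8.png",(190,70,270,190),5)
E
```

```text
t 12.7 pos [0.4419 0.3024 0.2487] yaw 0.27 down [ 3.e-04 -2.e-04 -1.e+00] w 0.0237 F [ 0.36  0.3  -1.77] j [ 0.12  0.23 -0.92  1.62  0.18  1.38 -0.82]
delta [0.1019, -0.0013, -0.2451, 0.01, -0.02, 0.02]
```

View pics/s8.png

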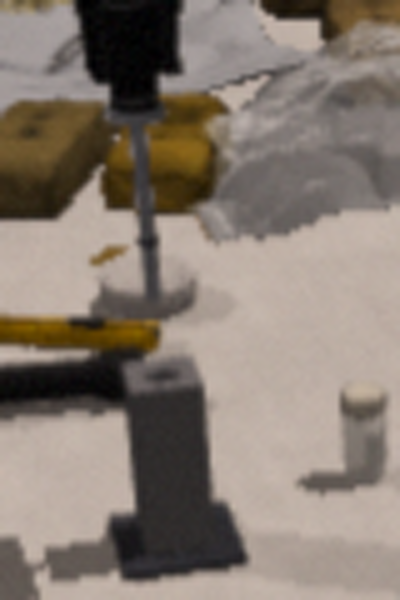

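arm_command(deltas=[0.015, 0, -0.035, 0, 0, 0, 0.04, 0, -0.09, 0, 0, 0, 0.065, 0, -0.15, 0, 0, 0, 0.085, 0, -0.2, 0, 0, 0, 0.098, 0, -0.235, 0, 0, 0, 0.103, 0, -0.245, 0, 0, 0, 0.103, 0, -0.245, 0, 0, 0, 0.103, 0, -0.245, 0, 0, 0])

```text
time: 13.8
ee_pos: [0.5456, 0.0598, 0.2484]
eef_rot: [-0.707, -0.002, 0.003, 0.707]
ft_force: [-0.5, 0.5, -1.5]
width: 0.0235
```

```bash
python3 st.py .545 .0578 .25 .005; cat > pr.py <<'E'
from h import *
from bench import r
import pickle,sys
k=sys.argv[1]
s=prep(avg(r,"side",3)); st=r.read_state(); pickle.dump({"side":s,"st":st},open(f"dp{k}.pkl","wb"))
tcp=st["ee_pos"]; tipz=tcp[2]-.1105
def rod(tilt=(0,0)):
    pass
# hull-edge fit of rod cylinder, tip (x,y) and tilt (ax,ay); z from TCP
def W(q):
    Q=pts_cyl(.004,0,.086,16); w=Q.copy(); w[:,0]+=q[0]+q[2]*Q[:,2]; w[:,1]+=q[1]+q[3]*Q[:,2]; w[:,2]+=tipz+ (q[4] if len(q)>4 else 0); return w
f=lambda q:-hullscore(s,None,None,W(q))
best=min(((f((tcp[0]+dx,tcp[1]+dy,0,0)),dx,dy) for dx in np.arange(-.008,.0081,.001) for dy in np.arange(-.008,.0081,.001)))
q0=np.array([tcp[0]+best[1],tcp[1]+best[2],0,0])
o=minimize(f,q0,method="Nelder-Mead",options=dict(initial_simplex=np.vstack([q0]+[q0+e for e in np.diag([.001,.001,.02,.02])]),xatol=1e-5,fatol=1e-3,maxiter=800))
print("upright",q0.round(4),best[0],"tilted",o.x.round(4),o.fun,"tcp",tcp.round(4))
x0,y0,x1,y1=255,110,335,235
kk=4.7; im=cv2.resize(s["avg"][y0:y1,x0:x1,::-1].astype(np.uint8),None,fx=kk,fy=kk,interpolation=cv2.INTER_CUBIC)
im2=im.copy()
h=cv2.convexHull(proj(s,W(o.x)).astype(np.float32))[:,0]
cv2.polylines(im2,[np.int32(((h-[x0,y0]+.5)*kk))],True,(0,0,255),1,cv2.LINE_AA)
b=(.5268,.0545,.0043)
for A,B in BORE:
    uv=proj(s,W3(np.array([A,B]),b)); uv=(uv-[x0,y0]+.5)*kk; cv2.line(im2,*[tuple(map(int,u)) for u in uv],(0,255,0),1,cv2.LINE_AA)
cv2.imwrite(f"pics/pr{k}.png",np.hstack([im,im2]))
E
python3 pr.py 1
```

```text
t 13.8 pos [0.5456 0.0598 0.2484] yaw 0.41 down [-4.e-04  5.e-04 -1.e+00] w 0.0235 F [-0.55  0.45 -1.53] j [ 0.46  0.23 -0.76  1.59  0.16  1.38 -0.3 ]
delta [-0.0006, -0.0016, -0.002, -0.03, 0.13, -0.03]
upright [0.5498 0.0663 0.     0.    ] -33.115616 tilted [ 0.5798  0.1429 -0.4579 -1.1684] -55.29130935668945 tcp [0.5458 0.0593 0.2486]
```

View pics/pr1.png

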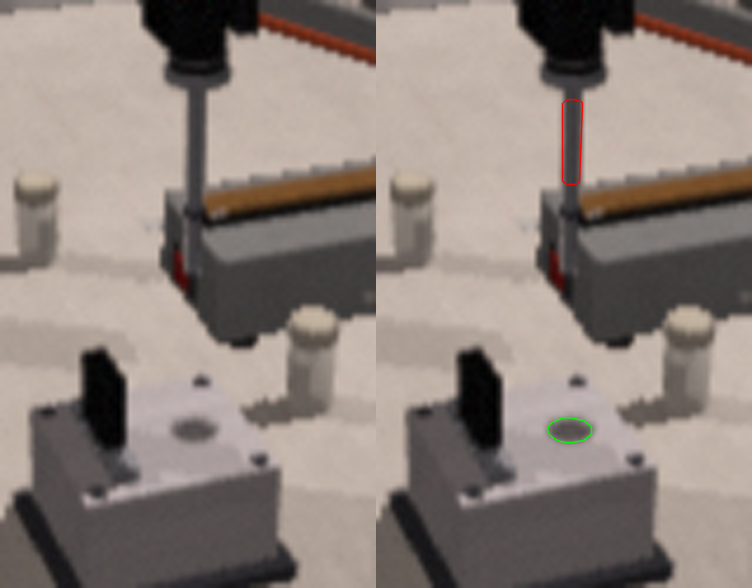

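arm_command(deltas=[0, 0.02, -0.001, 0, 0, 0, 0, 0.045, -0.001, 0, 0, 0, 0, 0.06, -0.001, 0, 0, 0, 0, 0.06, -0.001, 0, 0, 0, 0, 0.06, -0.001, 0, 0, 0])

```text
time: 14.58
ee_pos: [0.5466, 0.0572, 0.1894]
eef_rot: [-0.707, -0.002, 0.001, 0.707]
ft_force: [-0.5, 0.2, -1.6]
width: 0.0232
```

```bash
cat > pr2.py <<'E'
from h import *
from bench import r
import pickle,sys
k=sys.argv[1]
s=prep(avg(r,"side",3)); st=r.read_state(); pickle.dump({"side":s,"st":st},open(f"dp{k}.pkl","wb"))
tcp=st["ee_pos"]; tipz=tcp[2]-.1105
M=R.from_quat(st["eef_rot"]).as_matrix(); print("tcp",tcp.round(4),"down",M[:,1].round(4),"t",st["time"],"F",st["ft_force"].round(2))
off=np.array([.0015,-.0012,0]); ax=-M[:,1]
pts=[]
for z in np.arange(0,.1,.01):
    w=tcp+off; w=w+ax*((tipz+z)-tcp[2]); pts.append(w)
uv=proj(s,pts); print("expected axis tip..flange\n",uv.round(1).tolist())
print("bore in side", proj(s,[[.5268+.02,.0545,.06],[.5268+.02,.055,.06],[.5271+.02,.0567,.06]]).round(1).tolist())
x0,y0,x1,y1=260,150,330,230
kk=7; im=cv2.resize(s["avg"][y0:y1,x0:x1,::-1].astype(np.uint8),None,fx=kk,fy=kk,interpolation=cv2.INTER_CUBIC)
im2=im.copy(); q=(uv-[x0,y0]+.5)*kk
cv2.polylines(im2,[np.int32(q)],False,(0,0,255),1,cv2.LINE_AA)
for A,B in BORE:
    u=proj(s,W3(np.array([A,B]),(.5268,.0545,.0043))); u=(u-[x0,y0]+.5)*kk; cv2.line(im2,*[tuple(map(int,v)) for v in u],(0,255,0),1,cv2.LINE_AA)
cv2.imwrite(f"pics/pr{k}.png",cv2.resize(np.hstack([im,im2]),(798,int(798*im.shape[0]/(2*im.shape[1])))))
E
python3 pr2.py 2
```

```text
tcp [0.5466 0.0571 0.1894] down [ 0.0013 -0.     -1.    ] t 14.725 F [-0.41  0.41 -0.83]
expected axis tip..flange
 [[296.3, 193.0], [296.4, 189.0], [296.5, 184.8], [296.6, 180.7], [296.6, 176.5], [296.7, 172.2], [296.8, 167.8], [296.9, 163.4], [297.0, 159.0], [297.1, 154.5]]
bore in side [[295.8, 201.0], [295.7, 200.9], [295.5, 200.4]]
```

View pics/pr2.png

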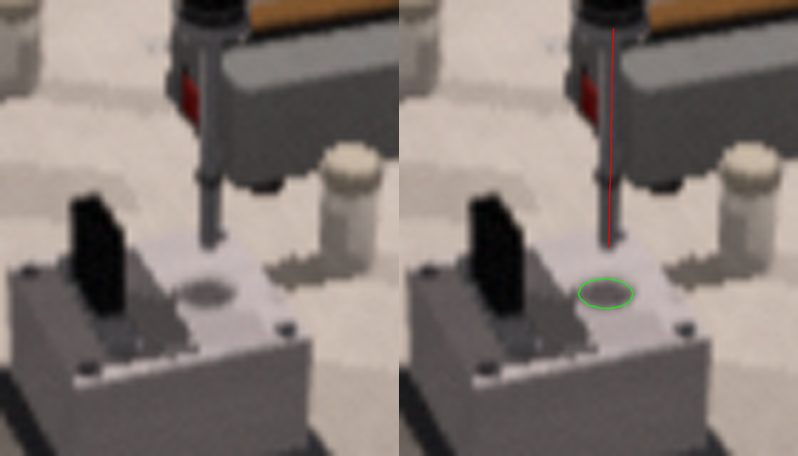

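arm_command(deltas=[-0.0015, 0, 0.0005, 0, 0, 0, -0.0015, 0, 0.0005, 0, 0, 0, -0.0015, 0.004, 0.0005, 0, 0, 0, -0.0015, 0.008, 0.0005, 0, 0, 0, -0.0015, 0.012, 0.0005, 0, 0, 0, -0.0015, 0.012, 0.0005, 0, 0, 0])

```text
time: 15.48
ee_pos: [0.5444, 0.0574, 0.1761]
eef_rot: [0.707, 0.001, -0.002, -0.707]
ft_force: [-0.2, 0.2, -2.1]
width: 0.0234
```

```bash
python3 pr2.py 3; python3 st.py .545 .0577 .1405 .005
```

```text
tcp [0.5447 0.0575 0.1766] down [ 2.e-04 -0.e+00 -1.e+00] t 15.625 F [ 0.3  -0.02 -0.58]
expected axis tip..flange
 [[295.3, 198.2], [295.4, 194.2], [295.4, 190.2], [295.5, 186.1], [295.6, 181.9], [295.7, 177.7], [295.8, 173.4], [295.8, 169.1], [295.9, 164.7], [296.0, 160.3]]
bore in side [[295.8, 201.0], [295.7, 200.9], [295.5, 200.4]]
t 15.625 pos [0.5447 0.0575 0.1766] yaw 0.27 down [ 2.e-04 -0.e+00 -1.e+00] w 0.0233 F [ 0.3  -0.02 -0.58] j [ 0.45  0.28 -0.75  1.7   0.2   1.24 -0.33]
delta [0.0003, 0.0361, 0.0002, 0.0, -0.02, 0.01]
```

View pics/pr3.png

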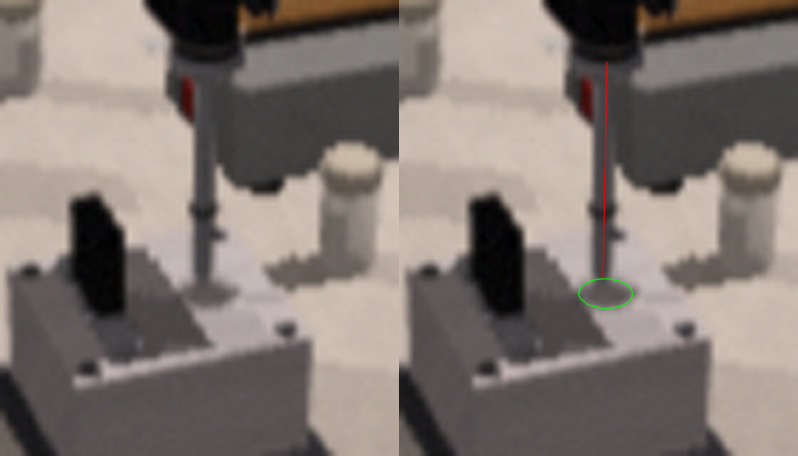

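arm_command(deltas=[0.0008, 0.002, 0.0003, 0, 0, 0, 0.0008, 0.005, 0.0003, 0, 0, 0, 0.0008, 0.009, 0.0003, 0, 0, 0, 0.0008, 0.014, 0.0003, 0, 0, 0, 0.0008, 0.018, 0.0003, 0, 0, 0, 0.0008, 0.02, 0.0003, 0, 0, 0, 0.0008, 0.02, 0.0003, 0, 0, 0])

```text
time: 16.5
ee_pos: [0.5454, 0.0577, 0.1564]
eef_rot: [0.707, 0.002, -0.002, -0.707]
ft_force: [0.1, 0.8, -0.6]
width: 0.0232
```

```bash
python3 pr2.py 4; python3 st.py .545 .0577 .1405 .005
```

```text
tcp [0.5456 0.0578 0.1567] down [ 3.e-04 -0.e+00 -1.e+00] t 16.65 F [-0.22 -0.22 -1.81]
expected axis tip..flange
 [[295.5, 205.9], [295.5, 202.0], [295.6, 198.0], [295.7, 194.0], [295.8, 190.0], [295.8, 185.9], [295.9, 181.7], [296.0, 177.5], [296.1, 173.3], [296.2, 168.9]]
bore in side [[295.8, 201.0], [295.7, 200.9], [295.5, 200.4]]
t 16.65 pos [0.5456 0.0578 0.1567] yaw 0.27 down [ 3.e-04 -0.e+00 -1.e+00] w 0.0233 F [-0.22 -0.22 -1.81] j [ 0.45  0.3  -0.74  1.72  0.21  1.21 -0.34]
delta [-0.0006, 0.0162, -0.0001, 0.0, -0.02, 0.02]
```

View pics/pr4.png

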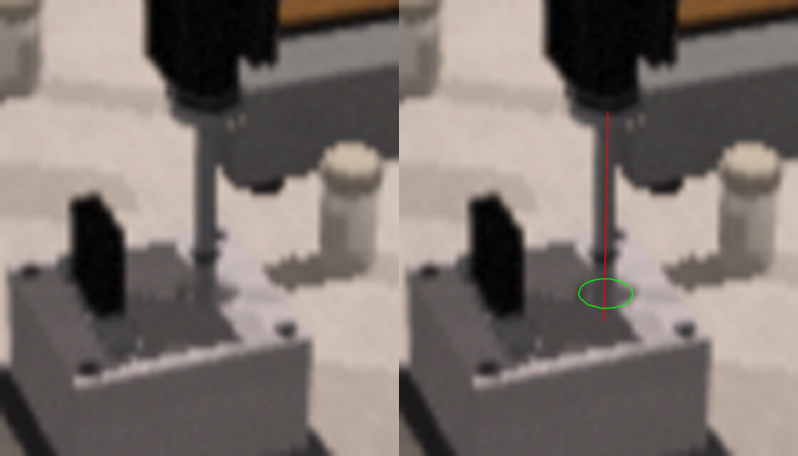

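arm_command(deltas=[0.0004, 0.004, 0, 0, 0, 0, 0.0004, 0.008, 0, 0, 0, 0, 0.0004, 0.012, 0, 0, 0, 0, 0.0004, 0.015, 0, 0, 0, 0, 0.0004, 0.016, 0, 0, 0, 0, 0.0004, 0.016, 0, 0, 0, 0, 0.0004, 0.016, 0, 0, 0, 0])

```text
time: 17.52
ee_pos: [0.546, 0.0577, 0.1407]
eef_rot: [0.707, 0.002, -0.002, -0.707]
ft_force: [-0.1, 0.8, -1.7]
width: 0.0235
```

```bash
python3 pr2.py 5; python3 st.py .545 .0577 .1405 .005; python3 - <<'E'
from h import *
from bench import r
import pickle
t=prep(avg(r,"top",1)); draw(t,[],"pics/t9.png",(140,140,420,300),2.8) if 0 else draw(t,[],"pics/t9.png",(140,120,420,300),2)
s=pickle.load(open("dp5.pkl","rb"))["side"]
draw(s,[],"pics/s9.png",(268,178,324,220),14)
E
```

```text
tcp [0.5459 0.0578 0.1406] down [ 2.e-04 -1.e-04 -1.e+00] t 17.675 F [ 1.03  0.3  -0.73]
expected axis tip..flange
 [[295.5, 212.0], [295.5, 208.2], [295.6, 204.3], [295.7, 200.4], [295.8, 196.4], [295.9, 192.4], [295.9, 188.4], [296.0, 184.2], [296.1, 180.1], [296.2, 175.8]]
bore in side [[295.8, 201.0], [295.7, 200.9], [295.5, 200.4]]
t 17.675 pos [0.5459 0.0578 0.1406] yaw 0.27 down [ 2.e-04 -1.e-04 -1.e+00] w 0.0233 F [ 1.03  0.3  -0.73] j [ 0.44  0.31 -0.74  1.74  0.23  1.18 -0.35]
delta [-0.0009, 0.0001, -0.0001, 0.01, -0.01, 0.01]
```

View pics/pr5.png

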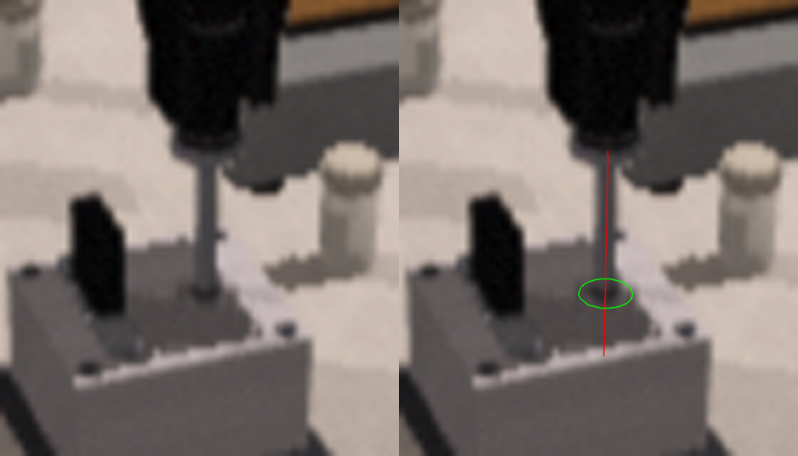

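View pics/s9.png

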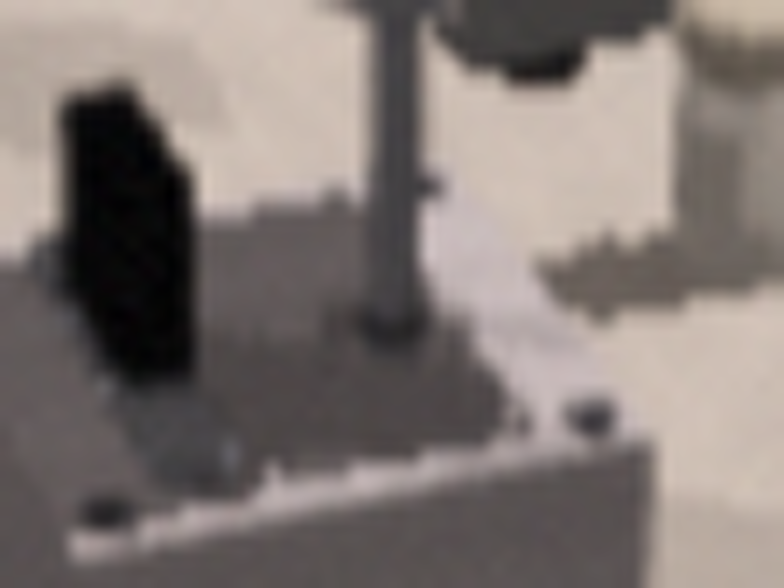

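View pics/t9.png

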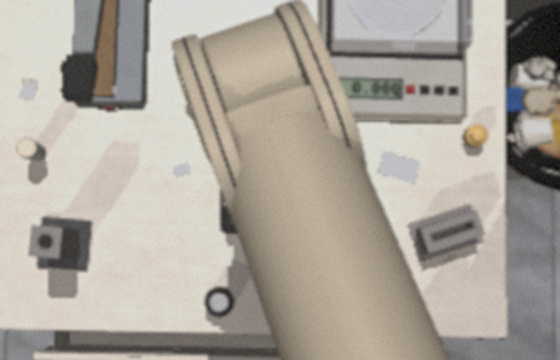

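arm_command(deltas=[0, 0, 0, 0, 0, 0, 0, 0, 0, 0, 0, 0, 0, 0, 0, 0, 0, 0, 0, 0, 0, 0, 0, 0])

```text
time: 18.23
ee_pos: [0.5459, 0.0577, 0.1405]
eef_rot: [0.707, 0.002, -0.002, -0.707]
ft_force: [0.2, 0.7, -1.6]
width: 0.0233
```

```bash
python3 st.py .5455 .0577 .1405 .005; python3 -c "
from bench import r
print(r.close_job())"
```

```text
t 18.225 pos [0.5459 0.0577 0.1405] yaw 0.26 down [ 1.e-04 -1.e-04 -1.e+00] w 0.0233 F [ 0.2   0.73 -1.63] j [ 0.44  0.31 -0.74  1.74  0.23  1.18 -0.35]
delta [-0.0004, 0.0, -0.0, 0.0, -0.02, 0.0]
the job is handed in; nothing more can be done
None
```

I put the blade in the slot and let it go, then lowered the probe into the bore. I handed the job in at 18.2 s while still gripping the probe. `close_job` gives no verdict, so the checks below are my own.

**Blade**
- It met the block at the expected height, with about 10 N of push at TCP z 0.0734 m, and I then opened the fingers.
- The top view shows the shoulders lying across the slot within 1–2 mm of the slot centre. The angle is within about 0.02 rad.
- A side-view fit of the grip tab disagreed, putting it about 3 mm off in y and 0.07 rad in angle. I trusted the top view, because the side camera showed a similar y error on the bore and slot.

**Probe**
- It is gripped at 30 N. The tool points straight down, at TCP (0.546, 0.058, 0.1405) m, and was steady over the last readings.
- In the side picture the ring sits at pixel (296, 201), against a bore centre of (296, 201). That means centred to about 1 mm in x and 1–2 mm in y, with the ring level with the top face.
- The wrist force showed only the probe's weight and about 1 N of noise. That cannot rule out a contact below that level, so the "not touching" check rests on position alone.

**Cameras**
- The two cameras disagreed by about 4 mm. I corrected this from the gripped blade and by comparing positions within each camera.
- At the end the arm blocked the top view of the bore, so only the side camera checked the final position.

**Bystanders**
- I saw no sign that the vial, loupe or weight had moved in the pictures, but I did not measure them.

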